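# Sweep the loose flange nuts into the catch pan

## Task

The engine strip-down has left four yellow flange nuts loose on the bench. With your fingertips, gently sweep all four along the bench top and over the front lip into the blue catch pan, so that every nut lies wholly inside it; only push them, never pinch or pick one up. Leave the piston, the cam gear and the spark plug socket where they stand.

Things in the scene. Friction and masses are not known exactly. Their poses are not given: they have to be found in the camera images.
- nut0_center (a point): centre (6 mm above its underside) of a yellow zinc-plated M12 hex flange nut lying flat, flange down: 18 mm across flats, 12 mm high, round flange 26 mm across and 3 mm thick, 25 g, loose
- nut1_center (a point): centre (6 mm above its underside) of a yellow zinc-plated M12 hex flange nut lying flat, flange down: 18 mm across flats, 12 mm high, round flange 26 mm across and 3 mm thick, 25 g, loose
- nut2_center (a point): centre (6 mm above its underside) of a yellow zinc-plated M12 hex flange nut lying flat, flange down: 18 mm across flats, 12 mm high, round flange 26 mm across and 3 mm thick, 25 g, loose
- nut3_center (a point): centre (6 mm above its underside) of a yellow zinc-plated M12 hex flange nut lying flat, flange down: 18 mm across flats, 12 mm high, round flange 26 mm across and 3 mm thick, 25 g, loose
- pan: blue sheet-steel catch pan like a dustpan, held fast to the bench: 140 mm deep (x), 240 wide (y). Floor 2 mm thick; its first 16 mm is a bare-steel ramp up from the bench. Walls 2 mm thick, 30 high at back (+x) and ends (y), the ends falling to 13 in the front 30 mm; -x side open. Black handle, 33 high, juts 100 mm out behind. Origin: bench level, centre of the 140x240 floor; x from mouth to back, z up
- piston: bystander: aluminium piston standing crown up, 66 mm diameter, 52 mm high, loose; origin at the centre of its underside
- gear: bystander: cream plastic cam gear lying flat, 70 mm diameter, 12 mm thick, a hub and a steel stub shaft to 34 mm above the bench at its centre, loose; origin at the centre of its underside
- socket: bystander: steel spark plug socket standing on end, 27 mm diameter, 65 mm high, loose and easily knocked over; origin at the centre of its underside
Not all that is in view belongs to the job. What is shaped like the part that bears nut1_center but green or purple is not meant.

How it is judged:
By the outcome, as a careful person would: the job done as asked, in the order asked, and still so for the second after the job is handed in, with the robot touching nothing.
It also fails if it takes over 66 s, if anything falls off the work surface, if the arm or the gripper's body presses on something with over 40 N, if the wrist force passes 120 N, or if a joint passes its speed limit or range.

## Robot

A 7-joint arm with a two-finger parallel gripper is mounted at the origin on the work surface. World frame = base frame: x ahead of the robot, y to its left, z up, the work surface at z = 0. Lengths are in m, angles in rad, forces in N, time in s.
With the tool pointing down it reaches from about 0.425 to 0.875 m from the base axis. Payload 8.4 kg.
Tool frame: the origin (TCP) lies at the very end of the fingers, on their centre line; the grasp point (between the pads) lies r.grip_depth behind it (r.grip_depth is the distance from the TCP to the grasp point, in m); z points along the fingers, y is the direction in which the jaws open and shut (so a half turn about z gives the same grasp; the last joint's range is limited). The gripper opens to 87 mm and grips with 3 to 60 N. Pads are 19 mm wide; open, the fingers measure 117 mm over their backs; the gripper's body (75 mm by 190 mm) begins 51 mm behind the grasp point.
Start: joints at [1.196, 0.333, 0.04, 1.465, -0.013, 1.343, -0.059], TCP at [0.177, -0.625, 0.185] pointing down, gripper open.
Joint ranges: [-2.58, 2.58], [-0.38, 2.09], [-1.3, 1.39], [0.25, 2.4], [-1.5, 4.64], [0.08, 2.09], [-2.65, 2.65]. Speed limits (rad/s): [2.22, 2.22, 2.79, 2.79, 3.14, 3.14, 3.14].

## Interface

Orientations are given as a unit quaternion [x, y, z, w].
In Python, from workcell import r gives the robot as it stands. The module is installed in compiled form; this text tells all that it offers.
- The arm moves only by the tool drive_tool, never from a script. Its argument "increments" is a list of rows, each an object with "gripper": the closure, from -1 (fully open) to 1 (shut), so that 0 is half open; "dp": the shift along the tool's x, y, z in cm, a list of three; "rot": the turn, a rotation vector about the tool's x, y, z in rad, a list of three. A call has 1 to 5 rows; each row shifts and turns the commanded pose from where the row before left it, along the tool's axes as they then stand; what a row does not reach is not made up. A row lasts 1/8 s, in which the tool goes at most 62.5 mm and 10.7 degrees, less where a joint would pass 70% of its speed; a pose out of reach is approached as far as the arm can. A call with a gripper value outside its range is refused whole. The fingers move at their own pace and stop on an object; "force" is the grip in N (left out, the last holds). Time passes only in rows, so rows that do not move let the fingers close. It gives the time, the measured TCP pose, the force and the opening at its end, in the units of the state.
- r.get_state(): the state, without advancing time (a new reading comes with each control period).
- r.capture(name): name is "scene" or "top" or "wrist"; returns a dict with "pixels" (400x640x3 uint8, red, green, blue), "depth" (400x640 float32, m along the optical axis (not along the pixel's ray), 0 where there is no reading), "camera_matrix" (3x3 intrinsics, pixels), "xyz" and "attitude" of the camera in the world. Camera axes: x right, y down, z forward; pixel columns grow to the right and rows downward; lengths in m; the calibration is good to about 2 mm. The wrist camera is an equidistant fisheye: a pixel r from the principal point sees the ray r / f radians off the axis. A picture is of the moment at which its call begins.
- r.sign_off(): hands the job in, once; it reports no verdict.
The state is a dict: "t": time; "qpos": joint angles; "qvel": joint speeds; "effort": joint torques, N m; "tool_pos": TCP position; "ee_rot": TCP orientation; "contact_force": force on the tool from outside, world axes, zero at the start; "torque": the same for the moment, N m; "opening": finger opening in m.
Only numpy, scipy, OpenCV 4.12 (cv2) and the standard library are available. Lean on these libraries where they do the work, as an engineer would, in place of code of your own. Each camera call takes 0.05 s, during which the arm holds its last target.

## Working session

There is one attempt and no reset: what is moved stays moved. The work goes in short steps, Python scripts to look and compute and a tool call to move; the robot and the scene stay as the last step left them, time stands still between calls to the robot, and variables do not carry over. Pictures are saved under pics/ and viewed, and the job is handed in when it is done.

Besides the shell and the picture viewer there is one more tool, called after "Emit:" as name(argument=value, ...), one argument or row to a line, values as JSON. drive_tool: Moves the arm, as the interface text tells. Its arguments: {"type":"object","properties":{"increments":{"type":"array","items":{"type":"object","properties":{"gripper":{"type":"number"},"dp":{"type":"array","items":{"type":"number"}},"rot":{"type":"array","items":{"type":"number"}}}}},"force":{"type":"number"}},"required":["increments"]}

```bash
mkdir -p pics; ls; cat > h.py <<'E'
from workcell import r
import numpy as np, cv2
from scipy.spatial.transform import Rotation as R
def cap(name,fn):
    c=r.capture(name); cv2.imwrite('pics/'+fn,cv2.cvtColor(c['pixels'],cv2.COLOR_RGB2BGR)); 
    np.savez('pics/'+fn[:-4]+'.npz',**c); return c
def toplane(c,u,v,z):
    K=c['camera_matrix']; d=np.array([(u-K[0,2])/K[0,0],(v-K[1,2])/K[1,1],1.])
    w=R.from_quat(c['attitude']).as_matrix()@d if np.shape(c['attitude'])==(4,) else np.array(c['attitude'])@d
    p=np.array(c['xyz']); return p+w*(z-p[2])/w[2]
E
python3 - <<'E'
from h import *
for n in ['scene','top','wrist']:
    c=cap(n,n+'0.png'); print(n,c['camera_matrix'].tolist(),c['xyz'],c['attitude'])
print(r.get_state(), r.grip_depth)
E
```

```text
pics
scene [[388.1504660248337, 0.0, 323.29641108737366], [0.0, 388.1504660248337, 200.81900122038925], [0.0, 0.0, 1.0]] [ 1.13137029 -0.19350026  0.45524004] [ 0.71853188  0.52977838 -0.26913544 -0.36140409]
top [[510.0396508917627, 0.0, 314.6213590745519], [0.0, 510.0396508917627, 193.17645830468265], [0.0, 0.0, 1.0]] [ 0.39884711 -0.00858662  1.08864925] [ 0.70488817 -0.70443574  0.05900692 -0.05849058]
wrist [[309.70691628693146, 0.0, 320.2911652388439], [0.0, 309.70691628693146, 197.25916485889817], [0.0, 0.0, 1.0]] [ 0.25753942 -0.60267003  0.38490022] [ 0.78813397 -0.59624683 -0.09334709  0.12091684]
{'t': 0.15, 'qpos': array([ 1.19578117,  0.33379114,  0.03986768,  1.46601751, -0.01340313,
        1.34329297, -0.05852182]), 'qvel': array([-0.00184051, -0.00283915, -0.00074304, -0.00245538, -0.00185785,
        0.00157352, -0.00041626]), 'effort': array([ 2.82132220e-03, -6.56839156e+01,  1.33754142e+00, -4.04112053e+01,
       -5.95335150e-02,  4.15904028e-02,  1.13818946e-04]), 'tool_pos': array([ 0.17689218, -0.6250631 ,  0.18406081]), 'ee_rot': array([ 9.90507727e-01,  1.37455655e-01, -1.23591814e-04, -6.09158275e-04]), 'contact_force': array([ 0.82018936,  0.00522655, -0.24237274]), 'torque': array([0.02431375, 0.02440351, 0.02037305]), 'opening': 0.08665314469490042} 0.0187
```

View pics/top0.png

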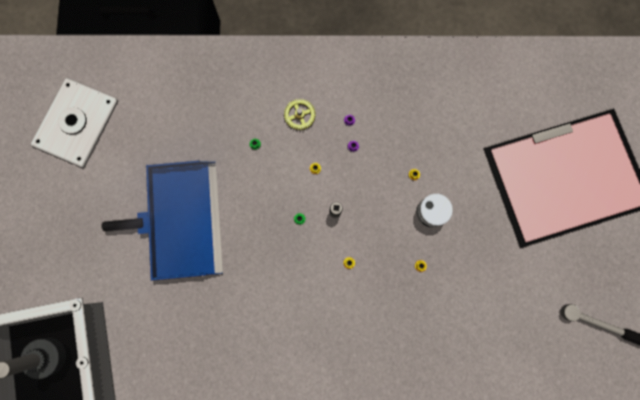

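View pics/scene0.png

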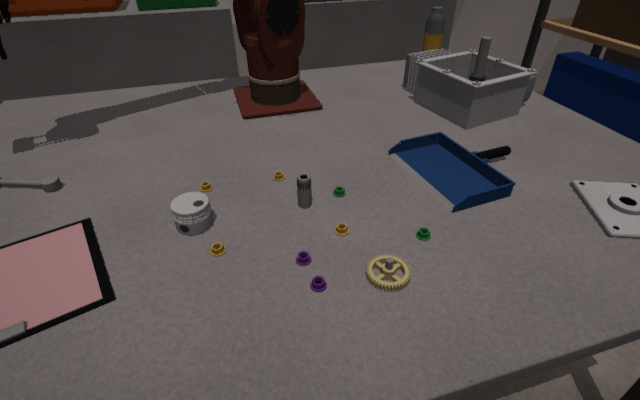

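```bash
python3 - <<'E'
from h import *
c=dict(np.load('pics/top0.npz')); im=c['pixels']; hsv=cv2.cvtColor(im,cv2.COLOR_RGB2HSV)
for n,lo,hi,z,mn in [('yellow',(18,140,90),(32,255,255),.008,15),('green',(45,100,50),(85,255,255),.008,15),('purple',(125,90,40),(160,255,255),.008,15),('blue',(100,130,40),(120,255,255),.0,200),('gear',(22,50,120),(34,139,255),.012,100)]:
    m=cv2.inRange(hsv,lo,hi); m=cv2.morphologyEx(m,cv2.MORPH_CLOSE,np.ones((7,7)))
    N,l,s,ce=cv2.connectedComponentsWithStats(m)
    for i in range(1,N):
        if s[i,4]>=mn: print(n,s[i].tolist(),ce[i].round(1),toplane(c,*ce[i],z).round(4))
for n,u,v,z in [('socket top',336,209,.065),('piston top',436,209,.052),('gear',300,115,.012),('panmouth TL',215,163,.013),('panmouth BL',222,272,.013),('back T',147,165,.03),('back B',152,280,.03),('lip T',217,165,0),('lip B',223,272,0)]:
    print(n,toplane(c,u,v,z).round(4))
cv2.imwrite('pics/crop.png',cv2.cvtColor(cv2.resize(im[90:300,130:470],None,fx=2.3,fy=2.3,interpolation=cv2.INTER_CUBIC),cv2.COLOR_RGB2BGR))
E
```

```text
yellow [310, 163, 11, 11, 97] [315. 168.] [ 0.6356 -0.0101  0.008 ]
yellow [409, 169, 11, 11, 95] [413.9 174.1] [ 0.6223 -0.224   0.008 ]
yellow [344, 257, 11, 12, 104] [349.  262.5] [ 0.4327 -0.0816  0.008 ]
yellow [415, 260, 12, 12, 107] [420.4 265.6] [ 0.4264 -0.2314  0.008 ]
green [250, 139, 11, 10, 87] [254.7 143.5] [0.6902 0.1215 0.008 ]
green [294, 213, 11, 11, 95] [299.2 218.3] [0.5259 0.0235 0.008 ]
purple [344, 115, 11, 10, 86] [349.2 119.6] [ 0.7445 -0.0853  0.008 ]
purple [348, 141, 11, 10, 91] [352.9 145.6] [ 0.6856 -0.0927  0.008 ]
blue [138, 168, 76, 112, 6423] [179.6 225.6] [0.5111 0.2797 0.    ]
gear [284, 99, 32, 30, 772] [299.4 113.3] [0.7577 0.0242 0.012 ]
socket top [ 0.5383 -0.0526  0.065 ]
piston top [ 0.5402 -0.2582  0.052 ]
gear [0.7538 0.0229 0.012 ]
panmouth TL [0.6454 0.2059 0.013 ]
panmouth BL [0.4127 0.1836 0.013 ]
back T [0.637  0.3467 0.03  ]
back B [0.3963 0.3233 0.03  ]
lip T [0.6439 0.2039 0.    ]
lip B [0.4129 0.1838 0.    ]
```

View pics/crop.png

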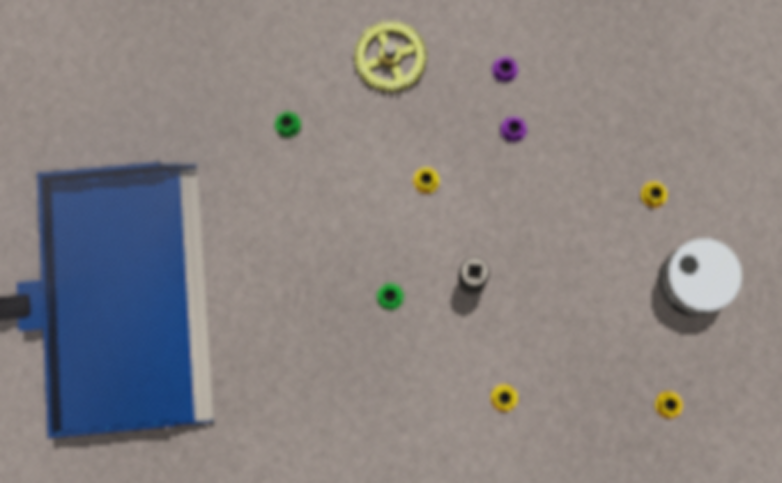

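Emit:
drive_tool(
  increments=[
    {"gripper":0.77,"rot":[0,0,-0.176],"dp":[0,0,0]},
    {"gripper":0.77,"rot":[0,0,-0.176],"dp":[0,0,0]},
    {"gripper":0.77,"rot":[0,0,-0.176],"dp":[0,0,0]},
    {"gripper":0.77,"rot":[0,0,-0.176],"dp":[0,0,0]},
    {"gripper":0.77,"rot":[0,0,-0.176],"dp":[0,0,0]},
  ],
  force=10,
)

```text
t: 0.78
tool_pos: [0.1769, -0.6252, 0.1843]
ee_rot: [0.836, 0.549, 0.0, -0.0]
contact_force: [0.1, -0.3, -0.2]
opening: 0.0448
```

Emit:
drive_tool(
  increments=[
    {"gripper":0.77,"rot":[0,0,-0.175],"dp":[0,0,0]},
    {"gripper":0.77,"rot":[0,0,-0.175],"dp":[0,0,0]},
    {"gripper":0.77,"rot":[0,0,0],"dp":[0,0,0]},
  ],
)

```text
t: 1.15
tool_pos: [0.1768, -0.6253, 0.1844]
ee_rot: [0.73, 0.683, 0.0, -0.0]
contact_force: [-0.2, 0.0, 0.9]
opening: 0.0153
```

```bash
cat >> h.py <<'E'
def go(x,y,z,ang=None):
    "tool-frame cm shift to world target; ang=desired tool-x heading deg"
    s=r.get_state(); M=R.from_quat(s['ee_rot']).as_matrix(); p=s['tool_pos']
    a=np.degrees(np.arctan2(M[1,0],M[0,0]))
    print('t',round(s['t'],2),'pos',p.round(4),'head',a.round(2),'tilt',(M[:,2]).round(3),'F',s['contact_force'].round(1),'open',round(s['opening'],4))
    print('dp cm',(M.T@(np.array([x,y,z])-p)*100).round(2), 'rotz',None if ang is None else round(np.radians(a-ang),3))
E
python3 - <<'E'
from h import *
go(.4303,-.120,.11,86.3)
E
```

```text
t 1.15 pos [ 0.1768 -0.6253  0.1844] head 86.21 tilt [-0.     0.001 -1.   ] F [-0.2  0.   0.9] open 0.0153
dp cm [52.09 21.95  7.47] rotz -0.002
```

Emit:
drive_tool(
  increments=[
    {"gripper":0.77,"dp":[4.5,2.1,0.7],"rot":[0,0,0]},
    {"gripper":0.77,"dp":[4.5,2.1,0.7],"rot":[0,0,0]},
    {"gripper":0.77,"dp":[4.5,2.1,0.7],"rot":[0,0,0]},
    {"gripper":0.77,"dp":[4.5,2.1,0.7],"rot":[0,0,0]},
    {"gripper":0.77,"dp":[4.5,2.1,0.7],"rot":[0,0,0]},
  ],
)

```text
t: 1.78
tool_pos: [0.297, -0.4062, 0.1496]
ee_rot: [0.731, 0.682, 0.0, 0.0]
contact_force: [-0.0, -1.1, 1.1]
opening: 0.0099
```

Emit:
drive_tool(
  increments=[
    {"gripper":0.77,"dp":[4.5,2.1,0.7],"rot":[0,0,0]},
    {"gripper":0.77,"dp":[4.5,2.1,0.7],"rot":[0,0,0]},
    {"gripper":0.77,"dp":[4.5,2.1,0.7],"rot":[0,0,0]},
    {"gripper":0.77,"dp":[4.5,2.1,0.7],"rot":[0,0,0]},
    {"gripper":0.77,"dp":[4.5,2.1,0.7],"rot":[0,0,0]},
  ],
)

```text
t: 2.4
tool_pos: [0.4164, -0.1886, 0.1147]
ee_rot: [0.731, 0.682, 0.0, 0.0]
contact_force: [0.7, -0.6, 0.4]
opening: 0.0096
```

Emit:
drive_tool(
  increments=[
    {"gripper":0.77,"dp":[4,0.4,0.5],"rot":[0,0,0]},
    {"gripper":0.77,"dp":[3,0.3,0],"rot":[0,0,0]},
    {"gripper":0.77,"dp":[0,0,0],"rot":[0,0,0]},
  ],
)

```text
t: 2.78
tool_pos: [0.4277, -0.1184, 0.1099]
ee_rot: [0.73, 0.684, 0.0, 0.0]
contact_force: [-0.8, -0.4, 0.7]
opening: 0.0104
```

```bash
python3 - <<'E'
from h import *
go(.4303,-.120,.007,86.3)
cap('top','top1.png')
E
```

```text
t 2.77 pos [ 0.4277 -0.1184  0.1099] head 86.25 tilt [ 0.  0. -1.] F [-0.8 -0.4  0.7] open 0.0104
dp cm [-0.15  0.27 10.29] rotz -0.001
```

View pics/top1.png

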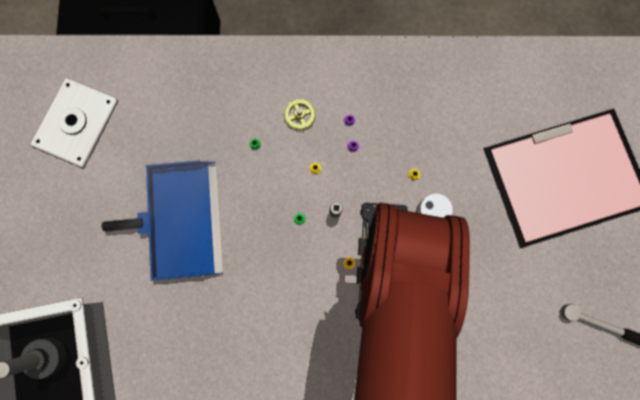

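The arm is now over the bench, with nut C (349,262) just ahead of the fingers and nothing disturbed. The four yellow nuts at (315,168), (414,174), (349,262) and (420,266) are the ones meant. The green and purple ones are decoys, and the crop confirmed the colours. Next I'll go down behind C.

Emit:
drive_tool(
  increments=[
    {"gripper":0.77,"dp":[-0.1,0.2,4],"rot":[0,0,0]},
    {"gripper":0.77,"dp":[-0.1,0.1,3.5],"rot":[0,0,0]},
    {"gripper":0.77,"dp":[0,0,2],"rot":[0,0,0]},
    {"gripper":0.77,"dp":[0,0,0.7],"rot":[0,0,0]},
    {"gripper":0.77,"dp":[0,0,0],"rot":[0,0,0]},
  ],
)

```text
t: 3.45
tool_pos: [0.4301, -0.1234, 0.0079]
ee_rot: [0.73, 0.683, -0.0, -0.0]
contact_force: [-0.0, 0.4, -0.1]
opening: 0.0098
```

```bash
python3 - <<'E'
from h import *
go(.4303,-.120,.007,86.3)
cap('wrist','w1.png');cap('scene','s1.png')
E
```

```text
t 3.45 pos [ 0.4301 -0.1234  0.0079] head 86.16 tilt [-0.  0. -1.] F [-0.   0.4 -0.1] open 0.0098
dp cm [ 0.34 -0.    0.09] rotz -0.002
```

View pics/w1.png

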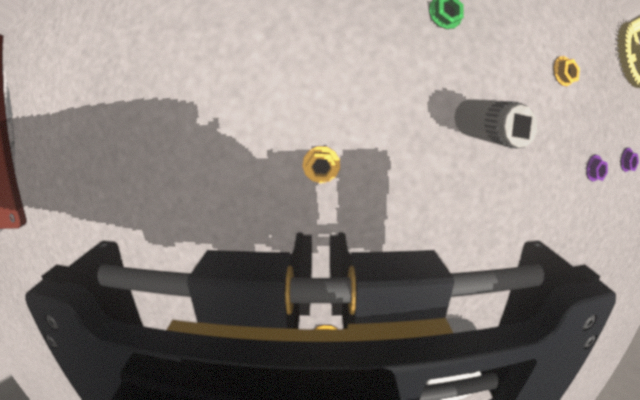

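View pics/s1.png

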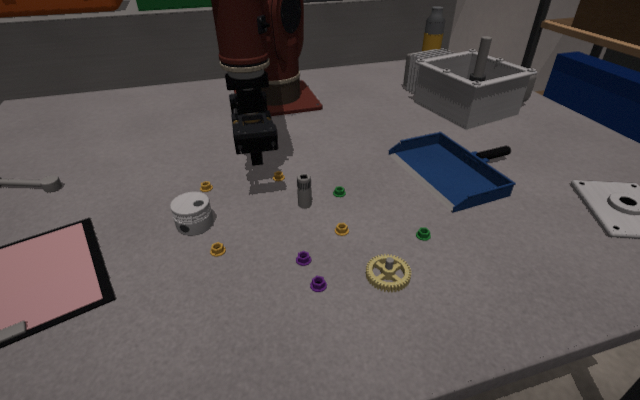

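Emit:
drive_tool(
  increments=[
    {"gripper":0.77,"dp":[1,0,0.05],"rot":[0,0,0]},
    {"gripper":0.77,"dp":[1,0,0],"rot":[0,0,0]},
    {"gripper":0.77,"dp":[1.2,0,0],"rot":[0,0,0]},
    {"gripper":0.77,"dp":[1.3,0,0],"rot":[0,0,0]},
    {"gripper":0.77,"dp":[1.5,0,0],"rot":[0,0,0]},
  ],
)

```text
t: 4.18
tool_pos: [0.4342, -0.0618, 0.0073]
ee_rot: [0.73, 0.684, 0.0, 0.0]
contact_force: [-0.3, 0.2, 0.3]
opening: 0.0103
```

Emit:
drive_tool(
  increments=[
    {"gripper":0.77,"dp":[1.5,0,0],"rot":[0,0,0]},
    {"gripper":0.77,"dp":[1.5,0,0],"rot":[0,0,0]},
    {"gripper":0.77,"dp":[1.5,0,0],"rot":[0,0,0]},
    {"gripper":0.77,"dp":[1.5,0,0],"rot":[0,0,0]},
    {"gripper":0.77,"dp":[1.5,0,0],"rot":[0,0,0]},
  ],
)

```text
t: 4.8
tool_pos: [0.439, 0.013, 0.0073]
ee_rot: [0.73, 0.684, 0.0, -0.0]
contact_force: [-0.9, -0.0, -0.6]
opening: 0.0097
```

```bash
python3 - <<'E'
from h import *
go(.4536,.24,.007,86.3)
cap('wrist','w2.png')
E
```

```text
t 4.8 pos [0.439  0.013  0.0073] head 86.28 tilt [ 0.  0. -1.] F [-0.9 -0.  -0.6] open 0.0097
dp cm [ 2.275e+01 -2.000e-02  3.000e-02] rotz -0.0
```

View pics/w2.png

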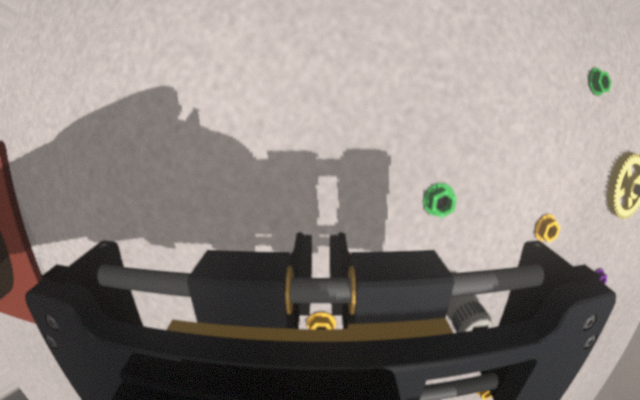

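```bash
python3 - <<'E'
from h import *
c=cap('top','top2.png'); c2=cap('scene','s2.png')
a=cv2.imread('pics/top2.png')[150:350,220:450]; b=cv2.imread('pics/s2.png')[100:260,200:460]
cv2.imwrite('pics/j2.png',np.vstack([cv2.resize(a,(460,400))[:300],cv2.resize(b,(460,283))]))
w=dict(np.load('pics/w2.npz')); s=r.get_state()
Mc=R.from_quat(w['attitude']).as_matrix()
K=w['camera_matrix']
for q in [s['tool_pos'],[.433,-.082,.012],[.4264,-.231,.012]]:
    d=Mc.T@(np.array(q)-w['xyz']); th=np.arctan2(np.hypot(d[0],d[1]),d[2]); k=th/np.hypot(d[0],d[1])*K[0,0]
    print(K[0,2]+k*d[0],K[1,2]+k*d[1])
E
```

```text
319.9905206885845 224.71473761766163
320.37622882741704 331.3181880603151
323.19745267895695 422.10165235653835
```

View pics/j2.png

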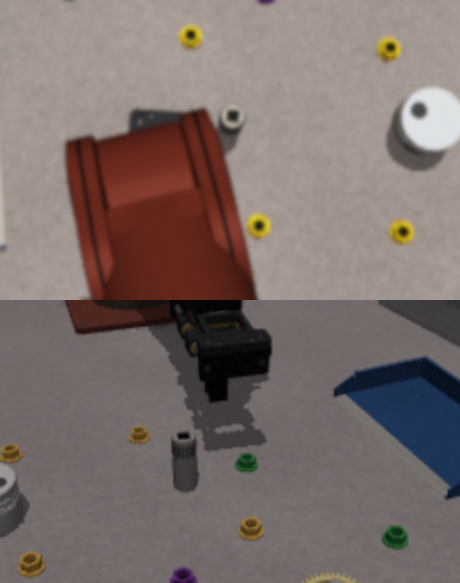

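```bash
python3 - <<'E'
from h import *
for f in ['top2']:
    c=dict(np.load(f'pics/{f}.npz')); hsv=cv2.cvtColor(c['pixels'],cv2.COLOR_RGB2HSV)
    m=cv2.morphologyEx(cv2.inRange(hsv,(18,140,90),(32,255,255)),cv2.MORPH_CLOSE,np.ones((7,7)))
    N,l,s,ce=cv2.connectedComponentsWithStats(m)
    for i in range(1,N):
        if s[i,4]>20: print(ce[i],toplane(c,*ce[i],.008).round(4))
# point clouds near TCP
p=r.get_state()['tool_pos']; print(p)
c=dict(np.load('pics/s2.npz')); K=c['camera_matrix']; M=R.from_quat(c['attitude']).as_matrix()
v,u=np.mgrid[:400,:640]; d=c['depth']
P=np.stack([(u-K[0,2])/K[0,0]*d,(v-K[1,2])/K[1,1]*d,d],-1)@M.T+c['xyz']
near=(np.abs(P[...,0]-p[0])<.04)&(np.abs(P[...,1]-p[1])<.04)&(d>0)
vv,uu=np.nonzero(near)
print(vv.min(),vv.max(),uu.min(),uu.max())
q=P[near]; 
for lo in np.arange(-.01,.08,.005):
    k=(q[:,2]>=lo)&(q[:,2]<lo+.005); print(lo.round(3),k.sum(), q[k].min(0).round(3) if k.any() else '', q[k].max(0).round(3) if k.any() else '')
# project TCP in scene
e=M.T@(p-c['xyz']); print('tcp px',K[0,0]*e[0]/e[2]+K[0,2],K[1,1]*e[1]/e[2]+K[1,2])
im=c['pixels'][130:220,270:390]; cv2.imwrite('pics/z2.png',cv2.cvtColor(cv2.resize(im,None,fx=6,fy=6,interpolation=cv2.INTER_CUBIC),cv2.COLOR_RGB2BGR))
E
```

```text
[315.02083333 168.05208333] [ 0.6355 -0.0102  0.008 ]
[413.92631579 174.07368421] [ 0.6223 -0.224   0.008 ]
[348.95145631 262.52427184] [ 0.4326 -0.0815  0.008 ]
[420.40566038 265.54716981] [ 0.4264 -0.2314  0.008 ]
[0.43895508 0.01275502 0.00726248]
0 184 297 347
-0.01 0  
-0.005 85 [ 0.4   -0.026 -0.002] [ 0.478  0.051 -0.   ]
0.0 571 [ 0.399 -0.027  0.   ] [0.479 0.052 0.004]
0.005 0  
0.01 0  
0.015 0  
0.02 0  
0.025 0  
0.03 0  
0.035 0  
0.04 0  
0.045 20 [0.426 0.003 0.045] [0.454 0.024 0.05 ]
0.05 27 [0.426 0.002 0.05 ] [0.456 0.023 0.055]
0.055 25 [0.428 0.002 0.055] [0.455 0.024 0.06 ]
0.06 27 [0.428 0.002 0.06 ] [0.455 0.023 0.065]
0.065 22 [0.45  0.002 0.065] [0.455 0.024 0.069]
0.07 24 [0.449 0.003 0.07 ] [0.456 0.023 0.075]
0.075 7 [0.455 0.004 0.075] [0.457 0.023 0.078]
tcp px 321.2059568966426 169.37283370140403
```

View pics/z2.png

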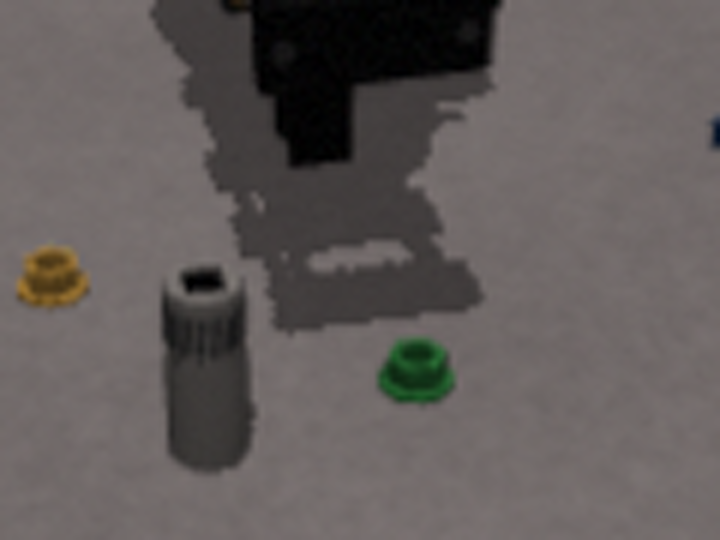

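```bash
python3 - <<'E'
from h import *
p=r.get_state()['tool_pos']
c=dict(np.load('pics/s2.npz')); K=c['camera_matrix']; M=R.from_quat(c['attitude']).as_matrix()
v,u=np.mgrid[:400,:640]; d=c['depth']
P=np.stack([(u-K[0,2])/K[0,0]*d,(v-K[1,2])/K[1,1]*d,d],-1)@M.T+c['xyz']
near=(np.abs(P[...,0]-p[0])<.15)&(np.abs(P[...,1]-p[1])<.08)&(d>0)&(P[...,2]>.035)&(P[...,2]<.3)
q=P[near]
for lo in np.arange(.035,.26,.01):
    k=(q[:,2]>=lo)&(q[:,2]<lo+.01); print(lo.round(3),k.sum(), q[k].min(0).round(3) if k.any() else '', q[k].max(0).round(3) if k.any() else '')
im=c['pixels'][40:200,230:400]; cv2.imwrite('pics/z3.png',cv2.cvtColor(np.clip(cv2.resize(im,None,fx=3.6,fy=3.6,interpolation=cv2.INTER_CUBIC).astype(float)*2.5,0,255).astype(np.uint8),cv2.COLOR_RGB2BGR))
# wrist depth: bench height check and finger depth
w=dict(np.load('pics/w2.npz')); d=w['depth']; K=w['camera_matrix']; M=R.from_quat(w['attitude']).as_matrix()
dx=(u-K[0,2])/K[0,0]; dy=(v-K[1,2])/K[0,0]; th=np.hypot(dx,dy); k=np.where(th>1e-6,np.tan(th)/np.maximum(th,1e-6),1)
P=np.stack([dx*k*d,dy*k*d,d],-1)@M.T+w['xyz']
for vv in [60,230,236,240,245,250,260]: print(vv,[P[vv,x].round(3).tolist() for x in (304,322,338)])
E
```

```text
0.035 65 [ 0.541 -0.066  0.035] [ 0.557 -0.04   0.045]
0.045 106 [ 0.426 -0.065  0.045] [0.556 0.024 0.055]
0.055 131 [ 0.428 -0.066  0.055] [0.557 0.024 0.065]
0.065 107 [ 0.449 -0.064  0.065] [0.555 0.024 0.075]
0.075 7 [0.455 0.004 0.075] [0.457 0.023 0.078]
0.085 0  
0.095 0  
0.105 0  
0.115 215 [ 0.35  -0.028  0.115] [0.53  0.045 0.125]
0.125 310 [ 0.355 -0.028  0.125] [0.529 0.046 0.135]
0.135 383 [ 0.347 -0.029  0.135] [0.535 0.046 0.145]
0.145 328 [ 0.349 -0.029  0.145] [0.537 0.046 0.155]
0.155 706 [ 0.343 -0.028  0.155] [0.537 0.046 0.165]
0.165 177 [ 0.389 -0.011  0.165] [0.459 0.038 0.175]
0.175 155 [ 0.387 -0.009  0.175] [0.459 0.039 0.185]
0.185 139 [ 0.399 -0.01   0.185] [0.458 0.034 0.195]
0.195 133 [ 0.43  -0.009  0.195] [0.459 0.034 0.205]
0.205 141 [ 0.398 -0.024  0.206] [0.461 0.05  0.215]
0.215 235 [ 0.389 -0.023  0.215] [0.478 0.052 0.225]
0.225 247 [ 0.428 -0.023  0.225] [0.477 0.051 0.235]
0.235 123 [ 0.438 -0.029  0.235] [0.484 0.05  0.245]
0.245 297 [ 0.425 -0.029  0.245] [0.484 0.055 0.255]
0.255 274 [ 0.427 -0.029  0.255] [0.484 0.053 0.265]
60 [[0.436, 0.126, -0.0], [0.448, 0.125, 0.001], [0.458, 0.124, 0.0]]
230 [[0.427, 0.006, 0.0], [0.44, 0.006, 0.001], [0.452, 0.005, 0.001]]
236 [[0.431, 0.023, 0.047], [0.44, 0.001, 0.001], [0.45, 0.024, 0.052]]
240 [[0.431, 0.024, 0.054], [0.439, -0.002, 0.001], [0.45, 0.022, 0.054]]
245 [[0.431, 0.023, 0.06], [0.439, -0.007, -0.001], [0.449, 0.021, 0.058]]
250 [[0.431, 0.023, 0.065], [0.439, -0.01, 0.001], [0.449, 0.021, 0.064]]
260 [[0.432, 0.024, 0.077], [0.438, -0.02, 0.0], [0.448, 0.022, 0.076]]
```

View pics/z3.png

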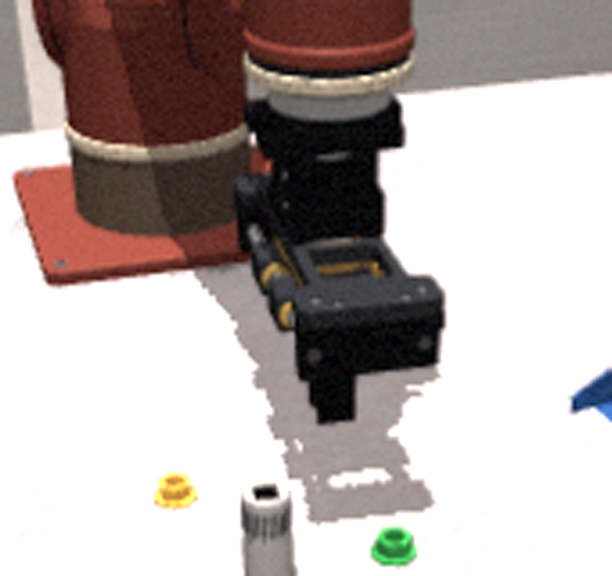

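```bash
python3 - <<'E'
from h import *
s=r.get_state()
for f in ['wrist0','w1','w2']:
    w=dict(np.load(f'pics/{f}.npz')); print(f,w['xyz'].round(4))
print(s['tool_pos'])
w=dict(np.load('pics/wrist0.npz')); d=w['depth']; K=w['camera_matrix']; M=R.from_quat(w['attitude']).as_matrix()
v,u=np.mgrid[:400,:640]
dx=(u-K[0,2])/K[0,0]; dy=(v-K[1,2])/K[0,0]; th=np.hypot(dx,dy); k=np.where(th>1e-6,np.tan(th)/np.maximum(th,1e-6),1)
P=np.stack([dx*k*d,dy*k*d,d],-1)@M.T+w['xyz']
print(np.median(P[30:90,250:400,2]))
t=np.array([.1769,-.6251])
near=(np.hypot(P[...,0]-t[0],P[...,1]-t[1])<.09)&(P[...,2]>.1)&(d>0)
q=P[near]; print(np.sort(q[:,2])[:20].round(3)); k=q[:,2]<.24; print(q[k].min(0),q[k].max(0))
E
```

```text
wrist0 [ 0.2575 -0.6027  0.3849]
w1 [ 0.4361 -0.0403  0.2088]
w2 [0.4448 0.096  0.2082]
[0.43895508 0.01275502 0.00726248]
0.0011807192331013405
[0.222 0.223 0.223 0.223 0.223 0.223 0.223 0.223 0.223 0.223 0.223 0.223
 0.223 0.223 0.223 0.223 0.223 0.223 0.223 0.223]
[ 0.15628032 -0.67272046  0.22230647] [ 0.20273776 -0.57139234  0.23993704]
```

View pics/wrist0.png

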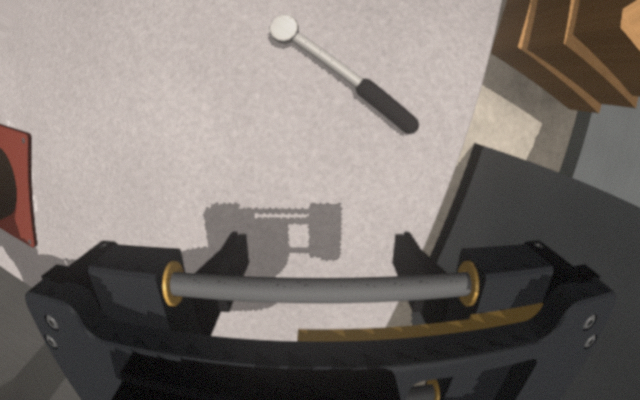

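The scene view shows the fingertips about 36 mm higher than the reported TCP z. The wrist depth agrees, and so does the body height (0.112). The start picture shows the same offset, so it is constant and affects z only. That sweep went over the nut without touching it, and nothing moved. I'll go back behind C and find the true height with a light touch on the bench.

Emit:
drive_tool(
  increments=[
    {"gripper":0.77,"dp":[-3.4,0,0],"rot":[0,0,0]},
    {"gripper":0.77,"dp":[-3.4,0,0],"rot":[0,0,0]},
    {"gripper":0.77,"dp":[-3.4,0,0],"rot":[0,0,0]},
    {"gripper":0.77,"dp":[-3.4,0,0],"rot":[0,0,0]},
    {"gripper":0.77,"dp":[0,0,1],"rot":[0,0,0]},
  ],
)

```text
t: 5.58
tool_pos: [0.43, -0.1271, -0.0026]
ee_rot: [0.731, 0.682, -0.0, 0.001]
contact_force: [-0.9, 0.7, 0.3]
opening: 0.0101
```

Emit:
drive_tool(
  increments=[
    {"gripper":0.77,"dp":[0,0,1],"rot":[0,0,0]},
    {"gripper":0.77,"dp":[0,0,0.5],"rot":[0,0,0]},
    {"gripper":0.77,"dp":[0,0,0.3],"rot":[0,0,0]},
    {"gripper":0.77,"dp":[0,0,0],"rot":[0,0,0]},
  ],
)

```text
t: 6.08
tool_pos: [0.4301, -0.1233, -0.0209]
ee_rot: [0.729, 0.684, -0.0, -0.0]
contact_force: [-0.5, 0.2, -0.2]
opening: 0.0101
```

```bash
cat >> h.py <<'E'
def tips(fn):
    w=cap('wrist',fn); d=w['depth']; K=w['camera_matrix']; M=R.from_quat(w['attitude']).as_matrix()
    v,u=np.mgrid[:400,:640]
    dx=(u-K[0,2])/K[0,0]; dy=(v-K[1,2])/K[0,0]; th=np.hypot(dx,dy); k=np.where(th>1e-6,np.tan(th)/np.maximum(th,1e-6),1)
    P=np.stack([dx*k*d,dy*k*d,d],-1)@M.T+w['xyz']
    print('bench',np.median(P[60:100,290:350,2]).round(4))
    for c in (300,304,308,335,338,341):
        print(c,[(y,P[y,c,2].round(4)) for y in range(222,244,2)])
    return w,P
E
python3 - <<'E'
from h import *
go(.4303,-.120,-.029,86.3)
tips('w3.png')
E
```

```text
t 6.08 pos [ 0.4301 -0.1233 -0.0209] head 86.32 tilt [-0.  0. -1.] F [-0.5  0.2 -0.2] open 0.0101
dp cm [ 0.33 -0.    0.81] rotz 0.0
bench 0.001
300 [(222, np.float64(0.0008)), (224, np.float64(0.0011)), (226, np.float64(0.0024)), (228, np.float64(0.001)), (230, np.float64(0.0012)), (232, np.float64(0.0006)), (234, np.float64(0.0216)), (236, np.float64(0.0228)), (238, np.float64(0.0262)), (240, np.float64(0.0287)), (242, np.float64(0.0315))]
304 [(222, np.float64(-0.0)), (224, np.float64(0.0005)), (226, np.float64(0.0007)), (228, np.float64(0.0014)), (230, np.float64(0.0009)), (232, np.float64(0.0014)), (234, np.float64(0.0004)), (236, np.float64(0.0197)), (238, np.float64(0.0231)), (240, np.float64(0.0254)), (242, np.float64(0.0265))]
308 [(222, np.float64(0.0009)), (224, np.float64(0.0011)), (226, np.float64(0.0014)), (228, np.float64(0.0008)), (230, np.float64(0.0005)), (232, np.float64(0.0001)), (234, np.float64(0.0008)), (236, np.float64(0.0197)), (238, np.float64(0.0214)), (240, np.float64(0.0244)), (242, np.float64(0.0262))]
335 [(222, np.float64(0.0005)), (224, np.float64(0.0005)), (226, np.float64(0.0016)), (228, np.float64(-0.0004)), (230, np.float64(0.0003)), (232, np.float64(0.0011)), (234, np.float64(-0.0003)), (236, np.float64(0.0184)), (238, np.float64(0.0229)), (240, np.float64(0.0256)), (242, np.float64(0.0266))]
338 [(222, np.float64(0.0003)), (224, np.float64(0.0)), (226, np.float64(0.0015)), (228, np.float64(0.0004)), (230, np.float64(0.002)), (232, np.float64(0.0011)), (234, np.float64(0.0227)), (236, np.float64(0.0227)), (238, np.float64(0.0236)), (240, np.float64(0.0257)), (242, np.float64(0.0282))]
341 [(222, np.float64(0.0018)), (224, np.float64(0.0007)), (226, np.float64(0.0015)), (228, np.float64(0.0019)), (230, np.float64(0.0003)), (232, np.float64(0.0017)), (234, np.float64(0.0205)), (236, np.float64(0.0221)), (238, np.float64(0.0264)), (240, np.float64(0.029)), (242, np.float64(0.0313))]
```

View pics/w3.png

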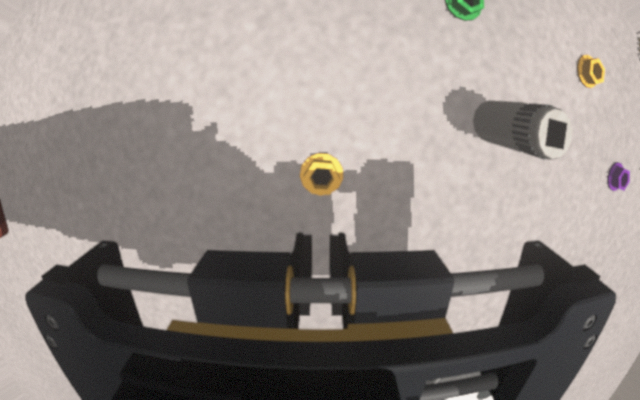

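Emit:
drive_tool(
  increments=[
    {"gripper":0.77,"dp":[0,0,0.6],"rot":[0,0,0]},
    {"gripper":0.77,"dp":[0,0,0.4],"rot":[0,0,0]},
    {"gripper":0.77,"dp":[0,0,0.2],"rot":[0,0,0]},
    {"gripper":0.77,"dp":[0,0,0],"rot":[0,0,0]},
  ],
)

```text
t: 6.62
tool_pos: [0.43, -0.1237, -0.0329]
ee_rot: [0.73, 0.684, -0.0, -0.0]
contact_force: [-0.5, 0.9, -0.5]
opening: 0.0102
```

Emit:
drive_tool(
  increments=[
    {"gripper":0.77,"dp":[0,0,0.2],"rot":[0,0,0]},
  ],
)

```text
t: 6.75
tool_pos: [0.4303, -0.1239, -0.0346]
ee_rot: [0.73, 0.684, 0.0, 0.0]
contact_force: [0.2, -0.2, -0.4]
opening: 0.01
```

Emit:
drive_tool(
  increments=[
    {"gripper":0.77,"dp":[0,0,0.1],"rot":[0,0,0]},
  ],
)

```text
t: 6.88
tool_pos: [0.4301, -0.1238, -0.0358]
ee_rot: [0.73, 0.684, 0.0, 0.0]
contact_force: [0.7, 0.1, 0.2]
opening: 0.0101
```

Emit:
drive_tool(
  increments=[
    {"gripper":0.77,"dp":[0,0,0.1],"rot":[0,0,0]},
  ],
)

```text
t: 7.0
tool_pos: [0.4301, -0.1238, -0.0368]
ee_rot: [0.73, 0.684, 0.0, 0.0]
contact_force: [0.6, -0.1, 0.6]
opening: 0.0098
```

Emit:
drive_tool(
  increments=[
    {"gripper":0.77,"dp":[0,0,0.1],"rot":[0,0,0]},
  ],
)

```text
t: 7.12
tool_pos: [0.4302, -0.1238, -0.0374]
ee_rot: [0.73, 0.684, -0.0, -0.0]
contact_force: [-5.7, 1.2, 18.8]
opening: 0.01
```

Contact is at a reported z of −0.0372, so true z = reported + 0.037. I'll raise to 7 mm true and sweep C.

Emit:
drive_tool(
  increments=[
    {"gripper":0.77,"dp":[0,0,-0.8],"rot":[0,0,0]},
    {"gripper":0.77,"dp":[1,0,0],"rot":[0,0,0]},
    {"gripper":0.77,"dp":[1,0,0],"rot":[0,0,0]},
    {"gripper":0.77,"dp":[1,0,0],"rot":[0,0,0]},
    {"gripper":0.77,"dp":[1.2,0,0],"rot":[0,0,0]},
  ],
)

```text
t: 7.75
tool_pos: [0.4328, -0.0809, -0.0298]
ee_rot: [0.73, 0.684, -0.0, -0.0]
contact_force: [1.0, 0.1, -0.8]
opening: 0.0101
```

Emit:
drive_tool(
  increments=[
    {"gripper":0.77,"dp":[1.3,0,0],"rot":[0,0,0]},
    {"gripper":0.77,"dp":[1.5,0,0],"rot":[0,0,0]},
    {"gripper":0.77,"dp":[1.5,0,0],"rot":[0,0,0]},
    {"gripper":0.77,"dp":[1.5,0,0],"rot":[0,0,0]},
    {"gripper":0.77,"dp":[1.5,0,0],"rot":[0,0,0]},
  ],
)

```text
t: 8.38
tool_pos: [0.4377, -0.0079, -0.0297]
ee_rot: [0.73, 0.684, 0.0, -0.0]
contact_force: [0.4, -0.3, -0.7]
opening: 0.0098
```

```bash
python3 - <<'E'
from h import *
go(.4536,.24,-.03,86.3)
cap('wrist','w4.png')
E
```

```text
t 8.38 pos [ 0.4377 -0.0079 -0.0297] head 86.28 tilt [ 0.  0. -1.] F [ 0.4 -0.3 -0.7] open 0.0098
dp cm [ 2.484e+01 -2.000e-02  3.000e-02] rotz -0.0
```

View pics/w4.png

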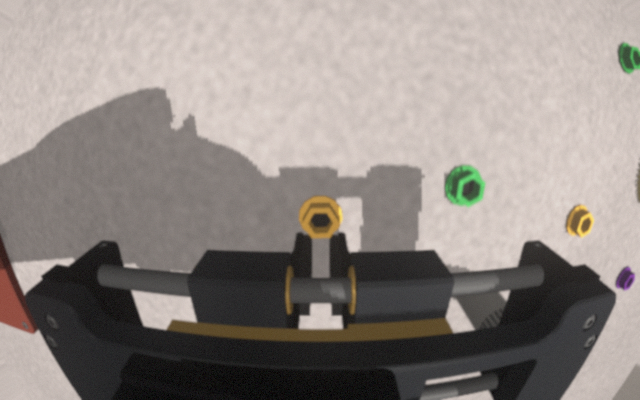

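The nut at (320,217) sits centred against both fingers and moves with them. I'll keep going.

Emit:
drive_tool(
  increments=[
    {"gripper":0.77,"dp":[1.6,0,0],"rot":[0,0,0]},
    {"gripper":0.77,"dp":[1.6,0,0],"rot":[0,0,0]},
    {"gripper":0.77,"dp":[1.6,0,0],"rot":[0,0,0]},
    {"gripper":0.77,"dp":[1.6,0,0],"rot":[0,0,0]},
    {"gripper":0.77,"dp":[1.6,0,0],"rot":[0,0,0]},
  ],
)

```text
t: 9.05
tool_pos: [0.4428, 0.0714, -0.0297]
ee_rot: [0.73, 0.684, -0.0, -0.0]
contact_force: [-0.8, 0.2, -1.3]
opening: 0.0101
```

Emit:
drive_tool(
  increments=[
    {"gripper":0.77,"dp":[1.6,0,0],"rot":[0,0,0]},
    {"gripper":0.77,"dp":[1.6,0,0],"rot":[0,0,0]},
    {"gripper":0.77,"dp":[1.6,0,0],"rot":[0,0,0]},
    {"gripper":0.77,"dp":[1.6,0,0],"rot":[0,0,0]},
    {"gripper":0.77,"dp":[1.4,0,0],"rot":[0,0,0]},
  ],
)

```text
t: 9.68
tool_pos: [0.4478, 0.1493, -0.0298]
ee_rot: [0.73, 0.684, -0.0, -0.0]
contact_force: [0.4, -0.7, 0.3]
opening: 0.0101
```

Emit:
drive_tool(
  increments=[
    {"gripper":0.77,"dp":[1.5,0,0],"rot":[0,0,0]},
    {"gripper":0.77,"dp":[1.5,0,0],"rot":[0,0,0]},
    {"gripper":0.77,"dp":[1.5,0,0],"rot":[0,0,0]},
    {"gripper":0.77,"dp":[1.5,0,0],"rot":[0,0,0]},
    {"gripper":0.77,"dp":[1.5,0,0],"rot":[0,0,0]},
  ],
)

```text
t: 10.3
tool_pos: [0.4528, 0.2245, -0.0297]
ee_rot: [0.73, 0.684, -0.0, -0.0]
contact_force: [0.4, -0.7, 0.5]
opening: 0.0103
```

```bash
python3 - <<'E'
from h import *
go(.4536,.24,-.03,86.3)
cap('wrist','w5.png')
E
```

```text
t 10.3 pos [ 0.4528  0.2245 -0.0297] head 86.28 tilt [-0.  0. -1.] F [ 0.4 -0.7  0.5] open 0.0103
dp cm [ 1.56 -0.02  0.03] rotz -0.0
```

View pics/w5.png

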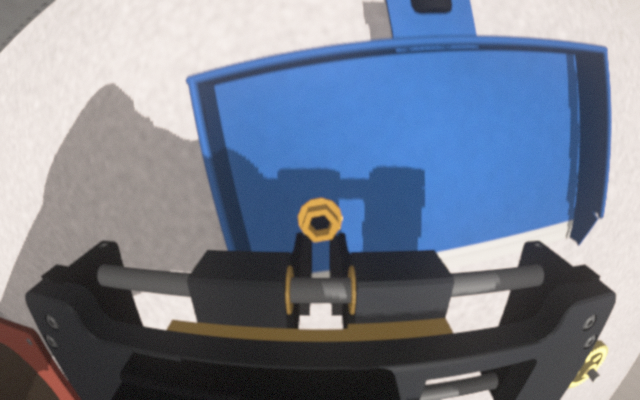

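Emit:
drive_tool(
  increments=[
    {"gripper":0.77,"dp":[1.3,0,0],"rot":[0,0,0]},
    {"gripper":0.77,"dp":[1,0,0],"rot":[0,0,0]},
    {"gripper":0.77,"dp":[0.3,0,0],"rot":[0,0,0]},
    {"gripper":0.77,"dp":[-1,0,0],"rot":[0,0,0]},
    {"gripper":0.77,"dp":[-0.5,0,-5],"rot":[0,0,0]},
  ],
)

```text
t: 10.98
tool_pos: [0.4509, 0.2314, 0.0179]
ee_rot: [0.73, 0.683, -0.003, -0.001]
contact_force: [0.8, 0.2, 1.1]
opening: 0.01
```

Emit:
drive_tool(
  increments=[
    {"gripper":0.77,"dp":[-2,0,-5],"rot":[0,0,0.098]},
    {"gripper":0.77,"dp":[-5.5,0,0],"rot":[0,0,0]},
    {"gripper":0.77,"dp":[-5.5,0,0],"rot":[0,0,0]},
    {"gripper":0.77,"dp":[-5.5,0,0],"rot":[0,0,0]},
    {"gripper":0.77,"dp":[-5.5,0,0],"rot":[0,0,0]},
  ],
)

```text
t: 11.6
tool_pos: [0.4155, -0.0055, 0.0704]
ee_rot: [0.763, 0.647, -0.0, 0.0]
contact_force: [-0.0, -0.4, -0.8]
opening: 0.0098
```

```bash
python3 - <<'E'
from h import *
go(.4199,-.2709,.05,80.7)
E
```

```text
t 11.6 pos [ 0.4155 -0.0055  0.0704] head 80.56 tilt [ 0.001 -0.001 -1.   ] F [-0.  -0.4 -0.8] open 0.0098
dp cm [-26.11   4.79   2.06] rotz -0.002
```

Emit:
drive_tool(
  increments=[
    {"gripper":0.77,"dp":[-5,1.5,0],"rot":[0,0,0]},
    {"gripper":0.77,"dp":[-5.5,1.5,0],"rot":[0,0,0]},
    {"gripper":0.77,"dp":[-5.5,1.5,0],"rot":[0,0,0]},
    {"gripper":0.77,"dp":[-5.5,0.3,0],"rot":[0,0,0]},
    {"gripper":0.77,"dp":[-4.5,0,0],"rot":[0,0,0]},
  ],
)

```text
t: 12.22
tool_pos: [0.42, -0.2699, 0.0702]
ee_rot: [0.763, 0.646, -0.0, 0.0]
contact_force: [1.5, -0.5, -0.5]
opening: 0.0105
```

```bash
python3 - <<'E'
from h import *
go(.4199,-.2709,-.03,80.7)
E
```

```text
t 12.22 pos [ 0.42   -0.2699  0.0702] head 80.52 tilt [-0. -0. -1.] F [ 1.5 -0.5 -0.5] open 0.0105
dp cm [-9.000e-02  1.000e-02  1.002e+01] rotz -0.003
```

Emit:
drive_tool(
  increments=[
    {"gripper":0.77,"dp":[-0.2,0,4],"rot":[0,0,0]},
    {"gripper":0.77,"dp":[0,0,3.5],"rot":[0,0,0]},
    {"gripper":0.77,"dp":[0,0,2],"rot":[0,0,0]},
    {"gripper":0.77,"dp":[0,0,0.5],"rot":[0,0,0]},
    {"gripper":0.77,"dp":[0,0,0],"rot":[0,0,0]},
  ],
)

```text
t: 12.85
tool_pos: [0.421, -0.2693, -0.0294]
ee_rot: [0.763, 0.647, -0.0, 0.0]
contact_force: [0.1, -0.5, -0.1]
opening: 0.0101
```

```bash
python3 - <<'E'
from h import *
go(.5018,.23,-.03,80.7)
cap('wrist','w6.png')
E
```

```text
t 12.85 pos [ 0.421  -0.2693 -0.0294] head 80.62 tilt [ 0. -0. -1.] F [ 0.1 -0.5 -0.1] open 0.0101
dp cm [50.58 -0.16  0.06] rotz -0.001
```

View pics/w6.png

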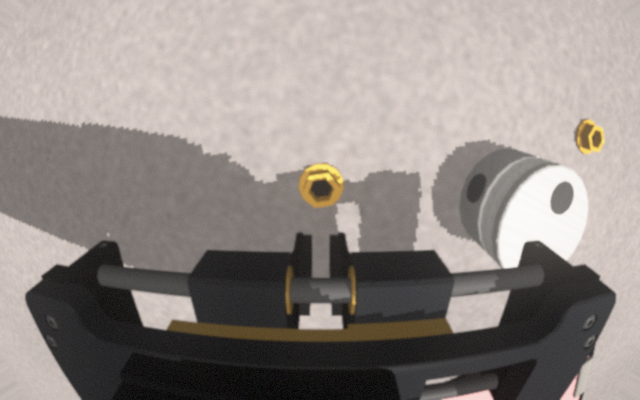

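D (321,185) is lined up and the piston is clear to the right.

Emit:
drive_tool(
  increments=[
    {"gripper":0.77,"dp":[1,0,0.05],"rot":[0,0,0]},
    {"gripper":0.77,"dp":[1,0,0],"rot":[0,0,0]},
    {"gripper":0.77,"dp":[1.2,0,0],"rot":[0,0,0]},
    {"gripper":0.77,"dp":[1.4,0,0],"rot":[0,0,0]},
    {"gripper":0.77,"dp":[1.6,0,0],"rot":[0,0,0]},
  ],
)

```text
t: 13.52
tool_pos: [0.4315, -0.2066, -0.0302]
ee_rot: [0.762, 0.647, 0.0, 0.0]
contact_force: [0.1, -0.3, 0.3]
opening: 0.0101
```

Emit:
drive_tool(
  increments=[
    {"gripper":0.77,"dp":[1.6,0,0],"rot":[0,0,0]},
    {"gripper":0.77,"dp":[1.6,0,0],"rot":[0,0,0]},
    {"gripper":0.77,"dp":[1.6,0,0],"rot":[0,0,0]},
    {"gripper":0.77,"dp":[1.6,0,0],"rot":[0,0,0]},
    {"gripper":0.77,"dp":[1.6,0,0],"rot":[0,0,0]},
  ],
)

```text
t: 14.15
tool_pos: [0.4445, -0.1277, -0.0303]
ee_rot: [0.762, 0.647, -0.0, -0.0]
contact_force: [0.5, 0.0, -0.4]
opening: 0.0104
```

Emit:
drive_tool(
  increments=[
    {"gripper":0.77,"dp":[1.6,0,0],"rot":[0,0,0]},
    {"gripper":0.77,"dp":[1.6,0,0],"rot":[0,0,0]},
    {"gripper":0.77,"dp":[1.6,0,0],"rot":[0,0,0]},
    {"gripper":0.77,"dp":[1.6,0,0],"rot":[0,0,0]},
    {"gripper":0.77,"dp":[1.6,0,0],"rot":[0,0,0]},
  ],
)

```text
t: 14.78
tool_pos: [0.4574, -0.0488, -0.0302]
ee_rot: [0.762, 0.647, 0.0, -0.0]
contact_force: [-0.4, -0.2, 0.5]
opening: 0.0098
```

```bash
python3 - <<'E'
from h import *
go(.5018,.23,-.03,80.7)
cap('wrist','w7.png')
E
```

```text
t 14.78 pos [ 0.4574 -0.0488 -0.0302] head 80.66 tilt [ 0.  0. -1.] F [-0.4 -0.2  0.5] open 0.0098
dp cm [ 2.823e+01 -1.500e-01 -2.000e-02] rotz -0.001
```

View pics/w7.png

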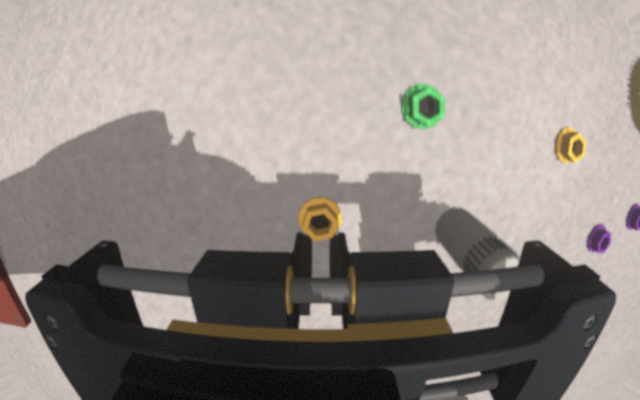

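Emit:
drive_tool(
  increments=[
    {"gripper":0.77,"dp":[1.6,0,0],"rot":[0,0,0]},
    {"gripper":0.77,"dp":[1.6,0,0],"rot":[0,0,0]},
    {"gripper":0.77,"dp":[1.6,0,0],"rot":[0,0,0]},
    {"gripper":0.77,"dp":[1.6,0,0],"rot":[0,0,0]},
    {"gripper":0.77,"dp":[1.6,0,0],"rot":[0,0,0]},
  ],
)

```text
t: 15.45
tool_pos: [0.4703, 0.0296, -0.0303]
ee_rot: [0.762, 0.647, -0.0, -0.0]
contact_force: [0.9, -0.4, 0.3]
opening: 0.0098
```

Emit:
drive_tool(
  increments=[
    {"gripper":0.77,"dp":[1.6,0,0],"rot":[0,0,0]},
    {"gripper":0.77,"dp":[1.6,0,0],"rot":[0,0,0]},
    {"gripper":0.77,"dp":[1.6,0,0],"rot":[0,0,0]},
    {"gripper":0.77,"dp":[1.6,0,0],"rot":[0,0,0]},
    {"gripper":0.77,"dp":[1.6,0,0],"rot":[0,0,0]},
  ],
)

```text
t: 16.08
tool_pos: [0.4834, 0.109, -0.0302]
ee_rot: [0.762, 0.647, 0.0, -0.0]
contact_force: [-0.8, -0.4, -0.2]
opening: 0.01
```

Emit:
drive_tool(
  increments=[
    {"gripper":0.77,"dp":[1.6,0,0],"rot":[0,0,0]},
    {"gripper":0.77,"dp":[1.6,0,0],"rot":[0,0,0]},
    {"gripper":0.77,"dp":[1.6,0,0],"rot":[0,0,0]},
    {"gripper":0.77,"dp":[1.6,0,0],"rot":[0,0,0]},
    {"gripper":0.77,"dp":[1.6,0,0],"rot":[0,0,0]},
  ],
)

```text
t: 16.7
tool_pos: [0.4964, 0.188, -0.0302]
ee_rot: [0.762, 0.647, -0.0, 0.0]
contact_force: [-0.1, -0.3, -0.2]
opening: 0.0102
```

Emit:
drive_tool(
  increments=[
    {"gripper":0.77,"dp":[1.5,0,0],"rot":[0,0,0]},
    {"gripper":0.77,"dp":[1.4,0,0],"rot":[0,0,0]},
    {"gripper":0.77,"dp":[0.8,0,0],"rot":[0,0,0]},
    {"gripper":0.77,"dp":[0.2,0,0],"rot":[0,0,0]},
  ],
)

```text
t: 17.2
tool_pos: [0.5026, 0.2259, -0.0303]
ee_rot: [0.762, 0.647, -0.0, -0.0]
contact_force: [-1.2, -0.3, -0.6]
opening: 0.0097
```

```bash
python3 - <<'E'
from h import *
go(.5018,.23,-.03,80.7)
cap('wrist','w8.png')
E
```

```text
t 17.2 pos [ 0.5026  0.2259 -0.0303] head 80.69 tilt [-0.  0. -1.] F [-1.2 -0.3 -0.6] open 0.0097
dp cm [ 0.39 -0.14 -0.03] rotz -0.0
```

View pics/w8.png

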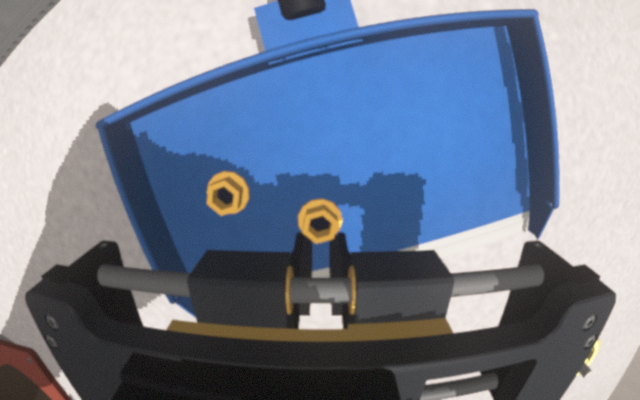

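Both C and D are in the pan. Next is A.

Emit:
drive_tool(
  increments=[
    {"gripper":0.77,"dp":[0.7,0,0],"rot":[0,0,0]},
    {"gripper":0.77,"dp":[0.2,0,0],"rot":[0,0,0]},
    {"gripper":0.77,"dp":[-1.2,0,0],"rot":[0,0,0]},
    {"gripper":0.77,"dp":[-0.5,0,-5],"rot":[0,0,0]},
    {"gripper":0.77,"dp":[0,0,-5],"rot":[0,0,-0.15]},
  ],
)

```text
t: 17.88
tool_pos: [0.5007, 0.2157, 0.0705]
ee_rot: [0.711, 0.703, -0.001, -0.0]
contact_force: [0.8, -0.2, 0.3]
opening: 0.01
```

Emit:
drive_tool(
  increments=[
    {"gripper":0.77,"dp":[-5,2,0],"rot":[0,0,-0.148]},
    {"gripper":0.77,"dp":[-5,2,0],"rot":[0,0,0]},
    {"gripper":0.77,"dp":[-5,2,0],"rot":[0,0,0]},
    {"gripper":0.77,"dp":[-5,2,0],"rot":[0,0,0]},
    {"gripper":0.77,"dp":[-5,2,0],"rot":[0,0,0]},
  ],
)

```text
t: 18.5
tool_pos: [0.627, -0.0231, 0.0698]
ee_rot: [0.658, 0.753, -0.0, 0.0]
contact_force: [0.9, 0.5, -0.3]
opening: 0.0097
```

```bash
python3 - <<'E'
from h import *
go(.641,-.0497,-.03,97.8)
E
```

```text
t 18.5 pos [ 0.627  -0.0231  0.0698] head 97.68 tilt [-0.    -0.001 -1.   ] F [ 0.9  0.5 -0.3] open 0.0097
dp cm [-2.82  1.04  9.98] rotz -0.002
```

Emit:
drive_tool(
  increments=[
    {"gripper":0.77,"dp":[-2.4,0.9,2],"rot":[0,0,0]},
    {"gripper":0.77,"dp":[0,0,4],"rot":[0,0,0]},
    {"gripper":0.77,"dp":[0,0,3],"rot":[0,0,0]},
    {"gripper":0.77,"dp":[0,0,1],"rot":[0,0,0]},
    {"gripper":0.77,"dp":[0,0,0],"rot":[0,0,0]},
  ],
)

```text
t: 19.12
tool_pos: [0.6386, -0.0431, -0.0302]
ee_rot: [0.658, 0.753, -0.0, -0.0]
contact_force: [-0.4, 0.1, 0.4]
opening: 0.0099
```

```bash
python3 - <<'E'
from h import *
go(.6027,.23,-.03,97.8)
cap('wrist','w9.png')
E
```

```text
t 19.12 pos [ 0.6386 -0.0431 -0.0302] head 97.72 tilt [-0.001  0.    -1.   ] F [-0.4  0.1  0.4] open 0.0099
dp cm [ 2.755e+01  1.100e-01 -2.000e-02] rotz -0.001
```

View pics/w9.png

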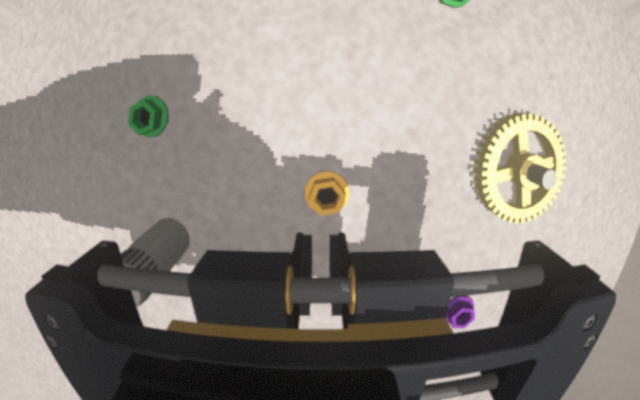

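A (326,194) is about 1.5 mm to the right, so I'll add a small correction.

Emit:
drive_tool(
  increments=[
    {"gripper":0.77,"dp":[0.5,0.15,0],"rot":[0,0,0]},
    {"gripper":0.77,"dp":[1,0,0],"rot":[0,0,0]},
    {"gripper":0.77,"dp":[1.2,0,0],"rot":[0,0,0]},
    {"gripper":0.77,"dp":[1.4,0,0],"rot":[0,0,0]},
    {"gripper":0.77,"dp":[1.6,0,0],"rot":[0,0,0]},
  ],
)

```text
t: 19.8
tool_pos: [0.6326, 0.0153, -0.0302]
ee_rot: [0.658, 0.753, 0.0, -0.0]
contact_force: [-0.7, -0.9, 1.7]
opening: 0.01
```

Emit:
drive_tool(
  increments=[
    {"gripper":0.77,"dp":[1.6,0,0],"rot":[0,0,0]},
    {"gripper":0.77,"dp":[1.6,0,0],"rot":[0,0,0]},
    {"gripper":0.77,"dp":[1.6,0,0],"rot":[0,0,0]},
    {"gripper":0.77,"dp":[1.6,0,0],"rot":[0,0,0]},
    {"gripper":0.77,"dp":[1.6,0,0],"rot":[0,0,0]},
  ],
)

```text
t: 20.42
tool_pos: [0.6219, 0.0943, -0.0302]
ee_rot: [0.658, 0.753, 0.0, -0.0]
contact_force: [0.6, -0.2, -0.4]
opening: 0.0101
```

```bash
python3 - <<'E'
from h import *
go(.6027,.23,-.03,97.8)
cap('wrist','w10.png')
E
```

```text
t 20.43 pos [ 0.6219  0.0943 -0.0302] head 97.73 tilt [-0.  0. -1.] F [ 0.6 -0.2 -0.4] open 0.0101
dp cm [13.7  -0.07 -0.02] rotz -0.001
```

View pics/w10.png

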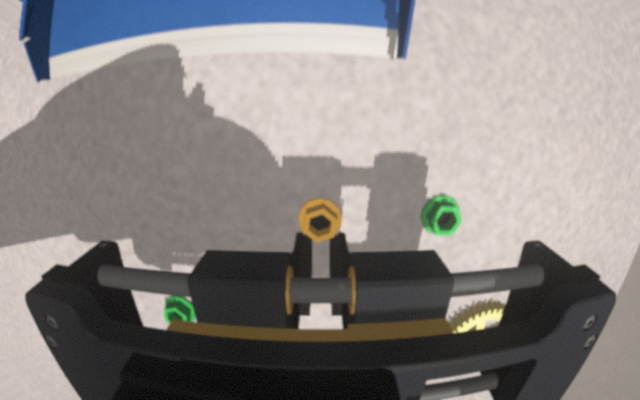

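Emit:
drive_tool(
  increments=[
    {"gripper":0.77,"dp":[1.6,0,0],"rot":[0,0,0]},
    {"gripper":0.77,"dp":[1.6,0,0],"rot":[0,0,0]},
    {"gripper":0.77,"dp":[1.6,0,0],"rot":[0,0,0]},
    {"gripper":0.77,"dp":[1.6,0,0],"rot":[0,0,0]},
    {"gripper":0.77,"dp":[1.6,0,0],"rot":[0,0,0]},
  ],
)

```text
t: 21.1
tool_pos: [0.6111, 0.1737, -0.0302]
ee_rot: [0.658, 0.753, 0.0, -0.0]
contact_force: [0.1, 0.6, -0.1]
opening: 0.0099
```

Emit:
drive_tool(
  increments=[
    {"gripper":0.77,"dp":[1.6,0,0],"rot":[0,0,0]},
    {"gripper":0.77,"dp":[1.6,0,0],"rot":[0,0,0]},
    {"gripper":0.77,"dp":[1.6,0,0],"rot":[0,0,0]},
    {"gripper":0.77,"dp":[1.2,0,0],"rot":[0,0,0]},
    {"gripper":0.77,"dp":[0.7,0,0],"rot":[0,0,0]},
  ],
)

```text
t: 21.72
tool_pos: [0.602, 0.2399, -0.0302]
ee_rot: [0.658, 0.753, 0.0, -0.0]
contact_force: [-0.1, -0.4, -0.2]
opening: 0.01
```

```bash
python3 - <<'E'
from h import *
go(.6027,.23,-.03,97.8)
cap('wrist','w11.png')
E
```

```text
t 21.73 pos [ 0.602   0.2399 -0.0302] head 97.77 tilt [-0.  0. -1.] F [-0.1 -0.4 -0.2] open 0.01
dp cm [-0.99 -0.06 -0.02] rotz -0.0
```

View pics/w11.png

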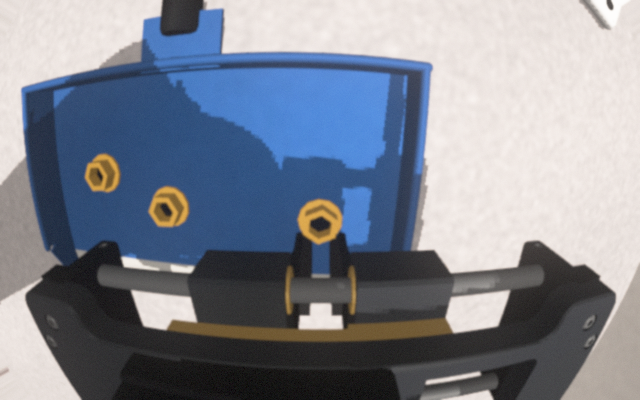

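Three nuts are in. B comes next, on nearly the same heading.

Emit:
drive_tool(
  increments=[
    {"gripper":0.77,"dp":[-1.2,0,0],"rot":[0,0,0]},
    {"gripper":0.77,"dp":[-0.5,0,-5],"rot":[0,0,0]},
    {"gripper":0.77,"dp":[-2,0,-5],"rot":[0,0,0]},
    {"gripper":0.77,"dp":[-5.5,0,0],"rot":[0,0,0]},
    {"gripper":0.77,"dp":[-5.5,0,0],"rot":[0,0,0]},
  ],
)

```text
t: 22.4
tool_pos: [0.6227, 0.09, 0.0707]
ee_rot: [0.658, 0.753, 0.0, 0.001]
contact_force: [0.9, -0.7, 1.1]
opening: 0.0099
```

Emit:
drive_tool(
  increments=[
    {"gripper":0.77,"dp":[-5.5,-0.5,0],"rot":[0,0,0]},
    {"gripper":0.77,"dp":[-5.5,-0.5,0],"rot":[0,0,0]},
    {"gripper":0.77,"dp":[-5.5,-0.5,0],"rot":[0,0,0]},
    {"gripper":0.77,"dp":[-5.5,-0.5,0],"rot":[0,0,0]},
    {"gripper":0.77,"dp":[-5.5,-0.5,0],"rot":[0,0,0]},
  ],
)

```text
t: 23.02
tool_pos: [0.6333, -0.1866, 0.0699]
ee_rot: [0.659, 0.753, -0.0, 0.0]
contact_force: [1.0, -0.4, -0.4]
opening: 0.01
```

```bash
python3 - <<'E'
from h import *
go(.628,-.2636,-.03,98.1)
E
```

```text
t 23.02 pos [ 0.6333 -0.1866  0.0699] head 97.62 tilt [-0.    -0.001 -1.   ] F [ 1.  -0.4 -0.4] open 0.01
dp cm [-7.56 -1.55 10.  ] rotz -0.008
```

Emit:
drive_tool(
  increments=[
    {"gripper":0.77,"dp":[-4.5,-0.8,0],"rot":[0,0,-0.006]},
    {"gripper":0.77,"dp":[-2.5,-0.7,1.5],"rot":[0,0,0]},
    {"gripper":0.77,"dp":[0,0,4],"rot":[0,0,0]},
    {"gripper":0.77,"dp":[0,0,1.5],"rot":[0,0,0]},
    {"gripper":0.77,"dp":[0,0,0],"rot":[0,0,0]},
  ],
)

```text
t: 23.65
tool_pos: [0.628, -0.2526, -0.0016]
ee_rot: [0.655, 0.756, -0.0, -0.001]
contact_force: [0.4, -0.3, 0.2]
opening: 0.0101
```

```bash
python3 - <<'E'
from h import *
go(.628,-.2636,-.03,98.1)
cap('wrist','w12.png')
E
```

```text
t 23.65 pos [ 0.628  -0.2526 -0.0016] head 98.15 tilt [-0.002  0.002 -1.   ] F [ 0.4 -0.3  0.2] open 0.0101
dp cm [-1.09 -0.15  2.83] rotz 0.001
```

View pics/w12.png

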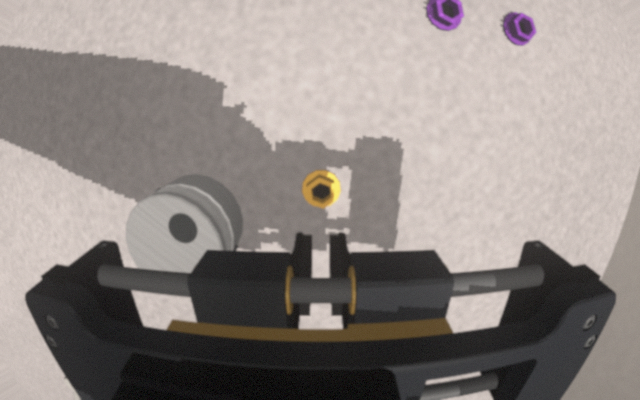

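Emit:
drive_tool(
  increments=[
    {"gripper":0.77,"dp":[-1,0,0],"rot":[0,0,0]},
    {"gripper":0.77,"dp":[0,0,1.8],"rot":[0,0,0]},
    {"gripper":0.77,"dp":[0,0,1],"rot":[0,0,0]},
    {"gripper":0.77,"dp":[0,0,0],"rot":[0,0,0]},
  ],
)

```text
t: 24.2
tool_pos: [0.6293, -0.2633, -0.0299]
ee_rot: [0.655, 0.755, -0.0, -0.001]
contact_force: [0.1, -0.7, -0.2]
opening: 0.0097
```

```bash
python3 - <<'E'
from h import *
go(.558,.23,-.03,98.1)
cap('wrist','w13.png')
E
```

```text
t 24.2 pos [ 0.6293 -0.2633 -0.0299] head 98.09 tilt [-0.002  0.001 -1.   ] F [ 0.1 -0.7 -0.2] open 0.0097
dp cm [49.84 -0.12  0.09] rotz -0.0
```

View pics/w13.png

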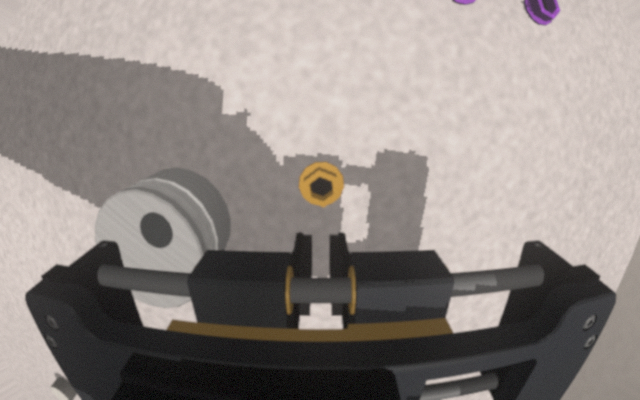

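Emit:
drive_tool(
  increments=[
    {"gripper":0.77,"dp":[1,0,0],"rot":[0,0,0]},
    {"gripper":0.77,"dp":[1,0,0],"rot":[0,0,0]},
    {"gripper":0.77,"dp":[1.2,0,0],"rot":[0,0,0]},
    {"gripper":0.77,"dp":[1.4,0,0],"rot":[0,0,0]},
    {"gripper":0.77,"dp":[1.6,0,0],"rot":[0,0,0]},
  ],
)

```text
t: 24.88
tool_pos: [0.6216, -0.2014, -0.0281]
ee_rot: [0.656, 0.755, 0.0, 0.0]
contact_force: [1.5, -0.1, -0.1]
opening: 0.0099
```

Emit:
drive_tool(
  increments=[
    {"gripper":0.77,"dp":[1.6,0,0],"rot":[0,0,0]},
    {"gripper":0.77,"dp":[1.6,0,0],"rot":[0,0,0]},
    {"gripper":0.77,"dp":[1.6,0,0],"rot":[0,0,0]},
    {"gripper":0.77,"dp":[1.6,0,0],"rot":[0,0,0]},
    {"gripper":0.77,"dp":[1.6,0,0],"rot":[0,0,0]},
  ],
)

```text
t: 25.5
tool_pos: [0.6103, -0.1222, -0.0282]
ee_rot: [0.656, 0.755, 0.0, -0.0]
contact_force: [0.2, -0.1, 0.9]
opening: 0.0103
```

Emit:
drive_tool(
  increments=[
    {"gripper":0.77,"dp":[1.6,0,0],"rot":[0,0,0]},
    {"gripper":0.77,"dp":[1.6,0,0],"rot":[0,0,0]},
    {"gripper":0.77,"dp":[1.6,0,0],"rot":[0,0,0]},
    {"gripper":0.77,"dp":[1.6,0,0],"rot":[0,0,0]},
    {"gripper":0.77,"dp":[1.6,0,0],"rot":[0,0,0]},
  ],
)

```text
t: 26.12
tool_pos: [0.599, -0.043, -0.0282]
ee_rot: [0.656, 0.755, 0.0, -0.0]
contact_force: [-0.3, 0.1, 0.4]
opening: 0.0103
```

```bash
python3 - <<'E'
from h import *
go(.558,.23,-.03,98.1)
cap('wrist','w14.png')
E
```

```text
t 26.12 pos [ 0.599  -0.043  -0.0282] head 98.07 tilt [ 0.  0. -1.] F [-0.3  0.1  0.4] open 0.0103
dp cm [27.61 -0.23  0.18] rotz -0.0
```

View pics/w14.png

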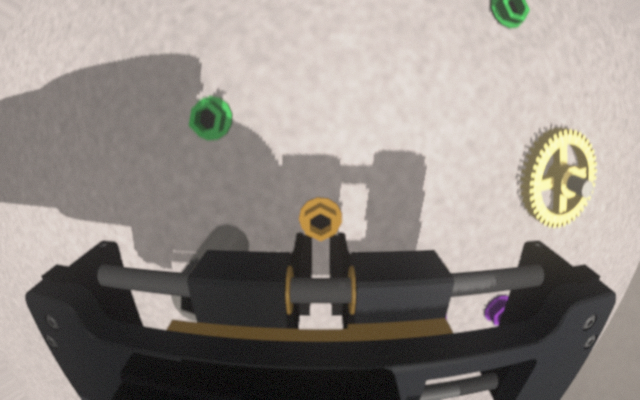

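Emit:
drive_tool(
  increments=[
    {"gripper":0.77,"dp":[1.6,0,0.05],"rot":[0,0,0]},
    {"gripper":0.77,"dp":[1.6,0,0.05],"rot":[0,0,0]},
    {"gripper":0.77,"dp":[1.6,0,0.05],"rot":[0,0,0]},
    {"gripper":0.77,"dp":[1.6,0,0],"rot":[0,0,0]},
    {"gripper":0.77,"dp":[1.6,0,0],"rot":[0,0,0]},
  ],
)

```text
t: 26.8
tool_pos: [0.5877, 0.0363, -0.0298]
ee_rot: [0.655, 0.755, -0.0, -0.0]
contact_force: [-0.5, -0.2, 0.5]
opening: 0.01
```

Emit:
drive_tool(
  increments=[
    {"gripper":0.77,"dp":[1.6,0,0],"rot":[0,0,0]},
    {"gripper":0.77,"dp":[1.6,0,0],"rot":[0,0,0]},
    {"gripper":0.77,"dp":[1.6,0,0],"rot":[0,0,0]},
    {"gripper":0.77,"dp":[1.6,0,0],"rot":[0,0,0]},
    {"gripper":0.77,"dp":[1.6,0,0],"rot":[0,0,0]},
  ],
)

```text
t: 27.42
tool_pos: [0.5765, 0.1154, -0.0297]
ee_rot: [0.656, 0.755, 0.0, -0.0]
contact_force: [-0.0, 0.1, 0.1]
opening: 0.01
```

Emit:
drive_tool(
  increments=[
    {"gripper":0.77,"dp":[1.6,0,0],"rot":[0,0,0]},
    {"gripper":0.77,"dp":[1.6,0,0],"rot":[0,0,0]},
    {"gripper":0.77,"dp":[1.6,0,0],"rot":[0,0,0]},
    {"gripper":0.77,"dp":[1.6,0,0],"rot":[0,0,0]},
    {"gripper":0.77,"dp":[1.6,0,0],"rot":[0,0,0]},
  ],
)

```text
t: 28.05
tool_pos: [0.5654, 0.1945, -0.0297]
ee_rot: [0.656, 0.755, 0.0, 0.0]
contact_force: [0.1, -0.2, 0.6]
opening: 0.01
```

Emit:
drive_tool(
  increments=[
    {"gripper":0.77,"dp":[1.5,0,0],"rot":[0,0,0]},
    {"gripper":0.77,"dp":[1.4,0,0],"rot":[0,0,0]},
    {"gripper":0.77,"dp":[1.0,0,0],"rot":[0,0,0]},
    {"gripper":0.77,"dp":[0.4,0,0],"rot":[0,0,0]},
  ],
)

```text
t: 28.55
tool_pos: [0.5592, 0.2369, -0.0298]
ee_rot: [0.655, 0.755, 0.0, -0.0]
contact_force: [-0.0, -0.2, -0.5]
opening: 0.0102
```

```bash
python3 - <<'E'
from h import *
go(.558,.23,-.03,98.1)
cap('wrist','w15.png')
E
```

```text
t 28.55 pos [ 0.5592  0.2369 -0.0298] head 98.11 tilt [-0.  0. -1.] F [-0.  -0.2 -0.5] open 0.0102
dp cm [-0.66 -0.22  0.02] rotz 0.0
```

View pics/w15.png

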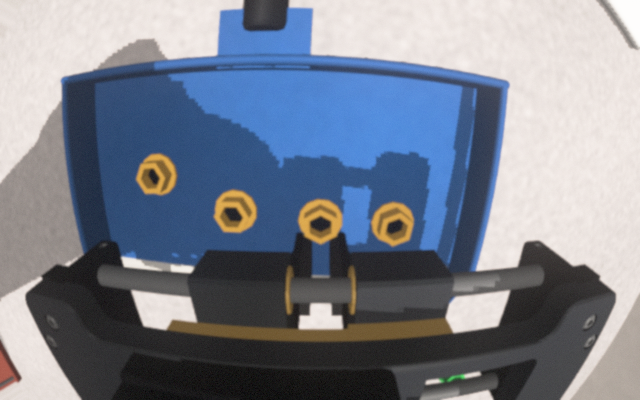

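All four nuts are in the pan. I'll back off, lift, move clear and check from the top camera.

Emit:
drive_tool(
  increments=[
    {"gripper":0.77,"dp":[-1,0,0],"rot":[0,0,0]},
    {"gripper":0.77,"dp":[-0.5,0,-5],"rot":[0,0,0]},
    {"gripper":0.77,"dp":[-1,0,-5],"rot":[0,0,0]},
    {"gripper":0.77,"dp":[-5,0,-3],"rot":[0,0,0]},
    {"gripper":0.77,"dp":[-5,0,-2],"rot":[0,0,0]},
  ],
)

```text
t: 29.22
tool_pos: [0.5777, 0.1099, 0.1222]
ee_rot: [0.656, 0.755, 0.001, 0.001]
contact_force: [0.9, -0.6, -0.9]
opening: 0.0101
```

Emit:
drive_tool(
  increments=[
    {"gripper":0.77,"dp":[-5.5,0,0],"rot":[0,0,0]},
    {"gripper":0.77,"dp":[-5.5,0,0],"rot":[0,0,0]},
    {"gripper":0.77,"dp":[-5,0,0],"rot":[0,0,0]},
    {"gripper":0.77,"dp":[-5,0,0],"rot":[0,0,0]},
    {"gripper":0.77,"dp":[0,0,0],"rot":[0,0,0]},
  ],
)

```text
t: 29.85
tool_pos: [0.6057, -0.1031, 0.1198]
ee_rot: [0.659, 0.752, -0.001, 0.0]
contact_force: [-0.1, 0.8, 0.0]
opening: 0.01
```

```bash
python3 - <<'E'
from h import *
go(0,0,0)
cap('scene','s9.png'); c=cap('top','top9.png'); hsv=cv2.cvtColor(c['pixels'],cv2.COLOR_RGB2HSV)
m=cv2.morphologyEx(cv2.inRange(hsv,(18,140,90),(32,255,255)),cv2.MORPH_CLOSE,np.ones((7,7)))
N,l,s,ce=cv2.connectedComponentsWithStats(m)
for i in range(1,N):
    if s[i,4]>20:
        q=toplane(c,*ce[i],.01); ex=np.array([-.085,.996]); o=np.array([.523,.265]); d=q[:2]-o
        print(ce[i].round(1),q.round(4),'pan local',(d@ex).round(4),(d@np.array([-.996,-.085])).round(4))
a=cv2.imread('pics/top9.png')[80:320,100:500]; cv2.imwrite('pics/t9.png',cv2.resize(a,None,fx=2,fy=2,interpolation=cv2.INTER_CUBIC))
E
```

```text
t 29.85 pos [ 0.6057 -0.1031  0.1198] head 97.55 tilt [-0.001 -0.002 -1.   ] F [-0.1  0.8  0. ] open 0.01
dp cm [ 18.21 -58.68  12.  ] rotz None
[191.2 184.9] [0.5977 0.256  0.01  ] pan local -0.0153 -0.0737
[192.  204.4] [0.5554 0.2525 0.01  ] pan local -0.0152 -0.0312
[192.  227.8] [0.5053 0.2505 0.01  ] pan local -0.0129 0.0189
[183.4 251.8] [0.4547 0.2666 0.01  ] pan local 0.0074 0.0679
```

View pics/t9.png

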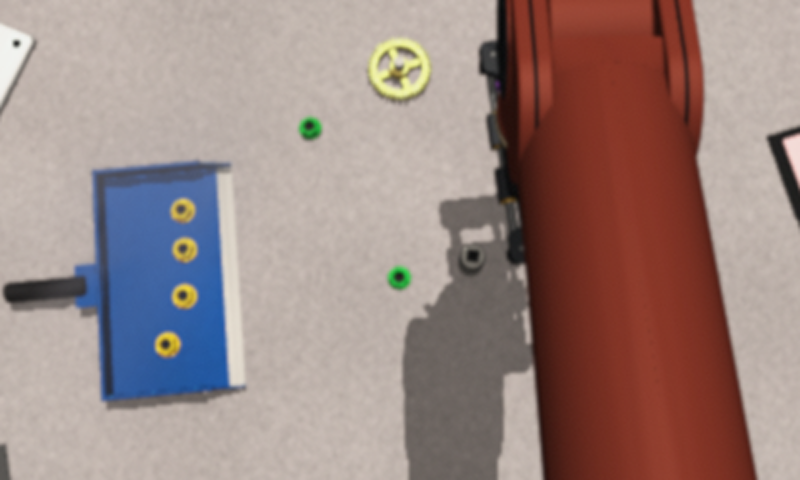

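View pics/s9.png

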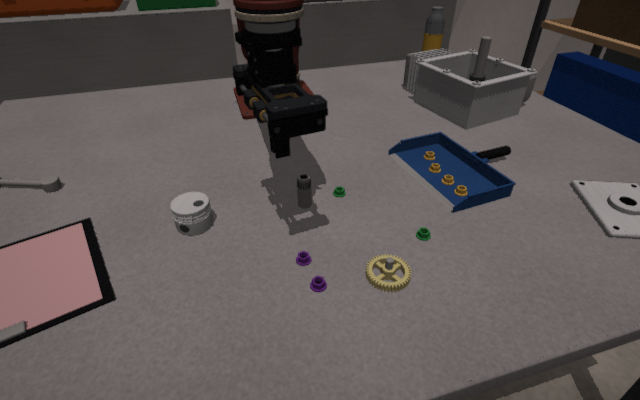

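All four nuts lie well inside the pan, at (191,185), (192,204), (192,228) and (183,252) in the top view. The piston, gear and socket are at the same scene pixels as at the start. Handing in.

```bash
python3 -c "
from workcell import r
print(r.sign_off(), r.get_state()['t'])"
```

```text
the job is handed in; nothing more can be done
the job is handed in; nothing more can be done
```

I swept all four yellow flange nuts along the bench and over the lip into the blue pan, one at a time. The fingers only pushed from behind, and no nut was pinched or lifted. I handed the job in at about 30 s of the 66 s allowed.

- **Nuts:** the last top view puts all four wholly inside the pan, with their flanges at least about 25 mm past the ramp and clear of the walls.
- **Bystanders:** the piston, cam gear and spark plug socket stand where they did in the first scene picture. So do the green and purple decoy nuts. I compared these by eye against the first picture, not by re-measuring.
- **Height error:** the reported tool height disagreed with the cameras, reading about 37 mm too low. Because of that, the first sweep passed over its nut without touching it. I found the true height with a light fingertip touch on the bench, which read about 19 N at the wrist, and corrected for it in every sweep after that.

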